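Slide the laden tray from the walnut board down onto the marble slab

ROBOT

A 6-joint arm with a two-finger parallel gripper is mounted at the origin on the work surface. World frame = base frame: x ahead of the robot, y to its left, z up, the work surface at z = 0. Lengths are in m, angles in rad, forces in N, time in s.
With the tool pointing down it reaches from about 0.35 to 0.775 m from the base axis. Payload 5.5 kg.
Tool frame: the origin (TCP) lies on the centre line of the jaws, within the pads' length; the fingertips stand 11 mm ahead of it and the grasp point (between the pads) lies 8 mm behind it; z points along the fingers, y is the line along which they close (so a half turn about z gives the same grasp; the last joint's range is limited). The gripper opens to 85 mm and grips with 20 to 120 N. Pads are 22 mm wide; open, the fingers measure 114 mm over their backs; the gripper's body (76 mm by 85 mm) begins 54 mm behind the grasp point. The pads swing forward as they close: fully open they stand 13 mm farther back than shut.
Start: joints at [1.03, 0.313, 0.046, 1.304, 0, 1.431], TCP at [0.224, 0.529, 0.242] pointing down, gripper open.
Joint ranges: [-2.76, 2.76], [-0.86, 1.69], [-1.03, 1.26], [-2.2, 2.34], [-1.47, 1.5], [-3.14, 3.14]. Speed limits (rad/s): [2.57, 2.57, 3.14, 3.14, 3.14, 3.14].

INTERFACE

Orientations are given as a unit quaternion [x, y, z, w].
In Python, from workcell import arm gives the robot as it stands.
- The arm moves only by the tool drive_effector, called after "Call:" in YAML: its name, and indented under it one key for each argument. Schema: {"type":"object","properties":{"increments":{"type":"array","items":{"type":"array","items":{"type":"number"},"minItems":7,"maxItems":7},"minItems":1,"maxItems":10},"only":{"type":"string"},"quiet":{"type":"boolean"},"lines":{"type":"string"}},"required":["increments"],"additionalProperties":false}. increments is a list of rows, 1 to 10 of them, each of 7 numbers: dx, dy, dz in m, then a rotation vector rx, ry, rz in rad, then the finger opening in m; each row shifts and turns the commanded pose from where the row before left it, along the tool's axes as they then stand; what a row does not reach is not made up. A row lasts 1/8 s, in which the tool goes at most 0.0625 m and 0.188 rad, less where a joint would pass 70% of its speed; a pose out of reach is approached as far as the arm can. The fingers move at their own pace and stop on an object; the grip force is fixed at half the most. Time passes only in rows, so rows that do not move let the fingers close. The tool returns the time, the measured TCP pose, the force, the opening and the grip force at its end. only (a regular expression) keeps the lines of the reply that match it, lines (a string "A,B") keeps lines A to B, and quiet returns only ok. Input that does not fit is refused with a message, and nothing moves.
- arm.state(): the state, without advancing time (a new reading comes with each control period).
- arm.camera(name): name is "side" or "top"; returns a dict with "image" (420x560x3 uint8, red, green, blue), "vertical_fov" (degrees; the focal length in pixels is half the picture's height over the tangent of half this angle, whatever the lens; pixels are square), "cx", "cy" (the principal point, pixels), "distortion" ([k1, k2, p1, p2, k3] as OpenCV has them; the pictures are not rectified), "origin" and "attitude" of the camera in the world. Camera axes: x right, y up, looking along -z (the intrinsics and any distortion apply to the point x, -y, -z); pixel columns grow to the right and rows downward; lengths in m; the calibration is good to about 2 mm. A picture is of the moment at which its call begins. There is no depth.
- arm.sign_off(): hands the job in; it is judged then, once.
The state is a dict: "time": time; "joint_pos": joint angles; "joint_vel": joint speeds; "tau": joint torques, N m; "position": TCP position; "tcp_rot": TCP orientation; "ft_force": force on the tool from outside, world axes, zero at the start; "wrist_torque": the same for the moment, N m; "grip_width": finger opening in m; "gripper_force": force on a finger pad.
Only numpy, scipy, OpenCV 4.12 (cv2) and the standard library are available. Lean on these libraries where they do the work, as an engineer would, in place of code of your own. Each camera call takes 0.05 s, during which the arm holds its last target. There are 200 camera calls.

TASK

Slide the green tray with the cup on it off the walnut board, over the small step down, and onto the middle of the white marble slab, square with the slab. Slide it rather than carry it: don't lift it off the board as it goes over the step, and keep the tray level and the cup upright on it. Leave the black tray where it is, and let go at the end.

Things in the scene. Friction and masses are not known exactly. Their poses are not given: they have to be found in the camera images.
- green_tray: Green tray, 160 (x) x 130 (y) mm, rim 16 high, floor 5 thick, about 0.35 kg, starting on the walnut board. Over its middle a fixed handle: dark wooden grip bar along x, 105 long, 12 wide (y), 18 high, its centre 105 mm above the tray's underside, on two thin brass posts at x = +-45. Pinched across its width from above, it holds the tray firmly. Origin: centre of the underside, below the bar; z up.
- cup: Loose white ceramic cup, 54 mm across, 50 mm high, about 0.12 kg, standing on the green tray's floor beside the handle (on the tray's +y side), below the grip bar. Origin: centre of its underside; z up.
- slab: Fixed white marble slab, 240 x 240 mm, its top 16 mm above the counter. Origin: centre of its underside; x, y along its sides. The fixed brown walnut board (240 x 240 mm, top 24 mm above the counter: 8 mm higher than the slab; no gap or lip) is butted square against its +y or -y side, on which the green tray starts, itself turned up to 20 degrees either way.
- black_tray: Black tray of the same shape and handle as the green one, empty, standing on the dark green counter past one end of the board and slab. To be left alone. Origin: centre of the underside.

How it is judged:
On the way:
1. the green tray straddles the step (its middle 70 to 120 mm from the slab's middle) with its underside at most 5 mm above the board's level (horizontal distance between green_tray and slab between 0.07 and 0.12 m and height (world z) of green_tray below 0.029 m), for 0.05 s.
At the end, for the whole second after the job is handed in: The green tray rests flat on the marble slab, its middle within 30 mm of the slab's middle and its sides within about 12 degrees of the slab's, with the cup still standing upright on the tray's floor, and both at rest (horizontal distance between green_tray and slab below 0.03 m and angle between the x axis of green_tray and the x axis of slab, either way round below 0.22 rad and height (world z) of green_tray between 0.012 and 0.02 m and angle between green_tray's own z axis and vertical below 0.05 rad and angle between cup's own z axis and vertical below 0.1 rad and horizontal distance between cup and green_tray below 0.07 m and z of cup in the frame of green_tray below 0.012 m and linear speed of each of green_tray, cup below 0.02 m/s); the robot touches nothing.
It fails at once if the green tray is lifted: its underside more than 12 mm above the board's top (height (world z) of green_tray above 0.036 m).
It fails at once if the green tray tips by more than 12 degrees (angle between green_tray's own z axis and vertical above 0.21 rad).
It fails at once if the cup tips by more than 20 degrees (angle between cup's own z axis and vertical above 0.35 rad).
It fails at once if the black tray is moved by more than 30 mm (distance of black_tray from where it was at the start of the episode above 0.03 m).
It also fails if it takes over 34 s, if anything falls off the work surface, if the arm or the gripper's body presses on something with over 40 N, if the wrist force passes 120 N, or if a joint passes its speed limit or range.

## Working session

There is one attempt and no reset: what is moved stays moved. The work goes in short steps, Python scripts to look and compute and a tool call to move; the robot and the scene stay as the last step left them, time stands still between calls to the robot, and variables do not carry over. Pictures are saved under pics/ and viewed, at most 10 in all, crops included, and the job is handed in when it is done.

```bash
ls; mkdir -p pics
```

Run:
```python
from workcell import arm
import cv2
for n in("top","side"):
    c=arm.camera(n); cv2.imwrite(f"pics/{n}0.png",c["image"][:,:,::-1]); print({k:v for k,v in c.items() if k!="image"})
print(arm.state())
```

```text
pics
workcell.py
{'vertical_fov': 46.22628025301546, 'cx': 277.9888304266433, 'cy': 208.61713823416505, 'distortion': array([-0.14561462,  0.        ,  0.        ,  0.        ,  0.        ]), 'origin': array([0.31694979, 0.01846326, 1.34548973]), 'attitude': array([-0.06334736,  0.05333943,  0.71016597, -0.69914685])}
{'vertical_fov': 57.74969760704397, 'cx': 281.3944069172294, 'cy': 208.89807159140508, 'distortion': array([-0.02032289,  0.        ,  0.        ,  0.        ,  0.        ]), 'origin': array([ 0.31537252, -0.55143311,  0.57425336]), 'attitude': array([ 0.42106691, -0.08208642, -0.16348732,  0.88838976])}
{'time': 0.1, 'joint_pos': array([1.03039353e+00, 3.13978025e-01, 4.50900704e-02, 1.30358735e+00,
       4.94195439e-06, 1.43120575e+00]), 'joint_vel': array([ 0.00011738, -0.00050875,  0.00141387, -0.0022116 , -0.00031652,
       -0.00016247]), 'tau': array([ 3.38839265e-03, -4.81725669e+01,  2.99243027e+01,  1.27073590e-02,
       -7.88849707e-05,  3.01817136e-05]), 'position': array([0.22412352, 0.5290525 , 0.24146699]), 'tcp_rot': array([ 1.99067260e-01,  9.79985470e-01, -7.90610667e-04, -2.82286216e-04]), 'ft_force': array([-0.10876203, -0.39532303,  0.51462622]), 'wrist_torque': array([-0.03897431,  0.00605483,  0.02685898]), 'gripper_force': 0.0, 'grip_width': 0.08560870372501694}
```

View pics/top0.png

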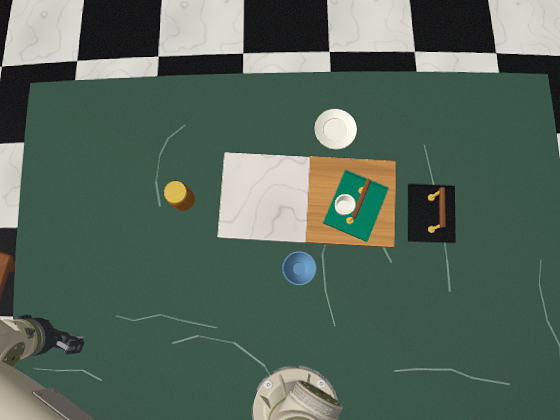

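View pics/side0.png

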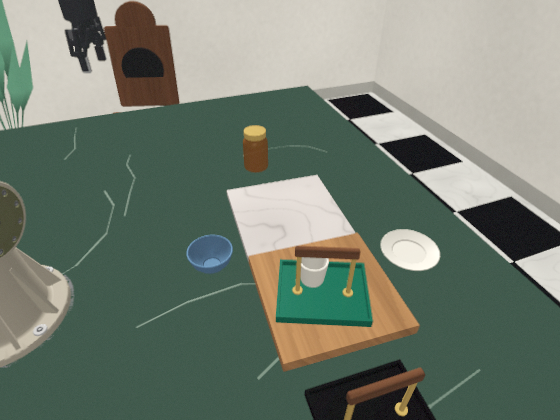

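The top view has image up = +x and left = +y. The slab is on the left (218–309, 152–242) and the board on the right. The green tray is at about (357,205), turned by about 20°, with the cup at (345,204). The black tray is past the board at (432,213). The slide is therefore towards +y.

Create h.py:
```python
import numpy as np, cv2
from scipy.spatial.transform import Rotation as R
def unproj(c,px,z):
    f=c["image"].shape[0]/2/np.tan(np.radians(c["vertical_fov"])/2)
    K=np.array([[f,0,c["cx"]],[0,f,c["cy"]],[0,0,1]])
    p=cv2.undistortPoints(np.float64(px).reshape(-1,1,2),K,c["distortion"]).reshape(-1,2)
    d=R.from_quat(c["attitude"]).apply(np.c_[p[:,0],-p[:,1],-np.ones(len(p))])
    o=c["origin"]; return (o+d*((z-o[2])/d[:,2])[:,None])[:,:2]
def rect(c,mask,z):
    n,l,s,_=cv2.connectedComponentsWithStats(mask.astype(np.uint8))
    i=1+s[1:,4].argmax()
    k=max(cv2.findContours((l==i).astype(np.uint8),0,cv2.CHAIN_APPROX_NONE)[0],key=len)
    w=unproj(c,k.reshape(-1,2),z)
    r=cv2.minAreaRect((w*1000).astype(np.float32)); return np.round(r[0],1),np.round(r[1],1),round(r[2],1)
def look(c,zt=.040):
    a=c["image"].astype(int); r,g,b=a[...,0],a[...,1],a[...,2]
    roi=np.zeros(r.shape,bool); roi[140:255,205:400]=1
    print("tray",rect(c,roi&(g-r>60),zt))
    print("slab",rect(c,roi&(r>150)&(abs(r-b)<40)&(np.arange(560)<312),.016))
    print("board+",rect(c,roi&(r-b>40)&(r>110),.024))
    print("bar",rect(c,roi&(r-b>18)&(r<125)&(r>50)&(g<75),zt+.074))
```

Run:
```python
from workcell import arm
from h import *
c=arm.camera("top"); look(c)
cv2.imwrite("pics/crop.png",cv2.resize(c["image"][140:260,205:405,::-1],None,fx=4,fy=4))
s=arm.camera("side"); f=lambda px,z:print(np.round(unproj(s,px,z),3).tolist())
# grip bar ends in side view, top edge ; slab corners
f([[296,251],[358,254]],.129); f([[227,191],[318,178]],.016)
```

```text
tray (array([ 541.4, -174.3]), array([127.5, 159.6]), 65.9)
slab (array([574.5,  74.7]), array([240.9, 240.2]), 85.8)
board+ (array([ 556.3, -165.1]), array([241. , 241.5]), 85.9)
bar (array([ 543.2, -180.6]), array([  9.2, 104.2]), 62.2)
[[0.498, -0.153], [0.59, -0.195]]
[[0.466, 0.198], [0.7, 0.17]]
```

View pics/crop.png

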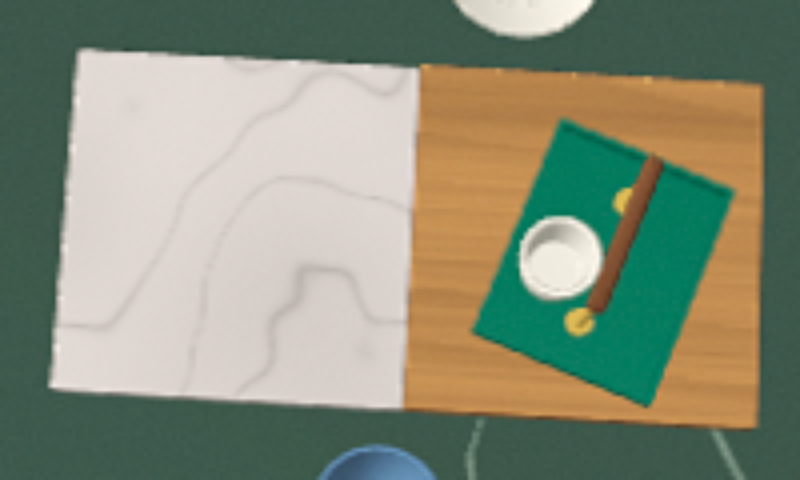

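The tray is at (0.541,−0.174) with its long axis at −24°. The slab centre is (0.5745,0.075) with its x axis at −4.2°. The tool's closing direction is already nearly right for the bar, so I'll move over it.

Add to h.py:
```python
def to(x,y,z,ydeg):
    """tool-axis move to a world TCP position with the tool down, tool y at heading ydeg"""
    from workcell import arm
    s=arm.state(); q=R.from_quat(s["tcp_rot"]); a=np.radians(ydeg)
    Y=np.array([np.cos(a),np.sin(a),0]);Z=np.array([0,0,-1.]);T=R.from_matrix(np.c_[np.cross(Y,Z),Y,Z])
    print("t",s["time"],"pos",s["position"].round(4),"move",q.inv().apply(np.array([x,y,z])-s["position"]).round(4),
      "rot",(q.inv()*T).as_rotvec().round(4),"w",round(s["grip_width"],4),"f",s["ft_force"].round(1))
```

```text
(no output)
```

Call:
drive_effector:
  increments:
    - [-0.0355, -0.0328, 0, 0, 0, 0, 0.085]
    - [-0.0355, -0.0328, 0, 0, 0, 0, 0.085]
    - [-0.0355, -0.0328, 0, 0, 0, 0, 0.085]
    - [-0.0355, -0.0328, 0, 0, 0, 0, 0.085]
    - [-0.0355, -0.0328, 0, 0, 0, 0, 0.085]
    - [-0.0355, -0.0328, 0, 0, 0, 0, 0.085]
    - [-0.0355, -0.0328, 0, 0, 0, 0, 0.085]
    - [-0.0355, -0.0328, 0, 0, 0, 0, 0.085]

```text
time: 1.2
position: [0.3839, 0.1756, 0.2424]
tcp_rot: [0.199, 0.98, 0.0, 0.0]
ft_force: [0.0, 0.2, -0.4]
grip_width: 0.085
gripper_force: 0.0
```

Call:
drive_effector:
  increments:
    - [-0.0355, -0.0328, 0, 0, 0, 0, 0.085]
    - [-0.0355, -0.0328, 0, 0, 0, 0, 0.085]
    - [-0.0355, -0.0328, 0, 0, 0, 0, 0.085]
    - [-0.0355, -0.0328, 0, 0, 0, 0, 0.085]
    - [-0.0355, -0.0328, 0, 0, 0, 0, 0.085]
    - [-0.0355, -0.0328, 0, 0, 0, 0, 0.085]
    - [-0.0355, -0.0328, 0, 0, 0, 0, 0.085]
    - [-0.0355, -0.0328, 0, 0, 0, 0, 0.085]
    - [0, 0, 0, 0, 0, 0, 0.085]
    - [0, 0, 0, 0, 0, 0, 0.085]

```text
time: 2.45
position: [0.5421, -0.1751, 0.2418]
tcp_rot: [0.199, 0.98, 0.0, -0.001]
ft_force: [-0.2, -0.3, -0.5]
grip_width: 0.085
gripper_force: 0.0
```

```bash
python3 -c "
from h import *
to(.542,-.175,.121,65.8)"
```

```text
t 2.45 pos [ 0.5421 -0.1751  0.2418] move [-1.000e-04 -0.000e+00  1.208e-01] rot [ 0.0005 -0.0016  0.0211] w 0.085 f [-0.2 -0.3 -0.5]
```

Call:
drive_effector:
  increments:
    - [0, 0, 0.02, 0, 0, 0.021, 0.06]
    - [0, 0, 0.02, 0, 0, 0, 0.05]
    - [0, 0, 0.02, 0, 0, 0, 0.04]
    - [0, 0, 0.02, 0, 0, 0, 0.04]
    - [0, 0, 0.02, 0, 0, 0, 0.04]
    - [0, 0, 0.021, 0, 0, 0, 0.04]
    - [0, 0, 0, 0, 0, 0, 0.04]

```text
time: 3.32
position: [0.5409, -0.1733, 0.1201]
tcp_rot: [0.208, 0.978, 0.001, -0.002]
ft_force: [0.9, 0.1, -0.2]
grip_width: 0.0402
gripper_force: 0.0
```

Run:
```python
from workcell import arm
from h import *
to(.542,-.175,.121,65.8)
cv2.imwrite("pics/s1.png",arm.camera("side")["image"][150:370,180:450,::-1].repeat(2,0).repeat(2,1))
```

```text
t 3.325 pos [ 0.5409 -0.1733  0.1201] move [-0.0017 -0.0011 -0.0009] rot [ 0.0003 -0.0037  0.0023] w 0.0402 f [ 0.9  0.1 -0.2]
```

View pics/s1.png

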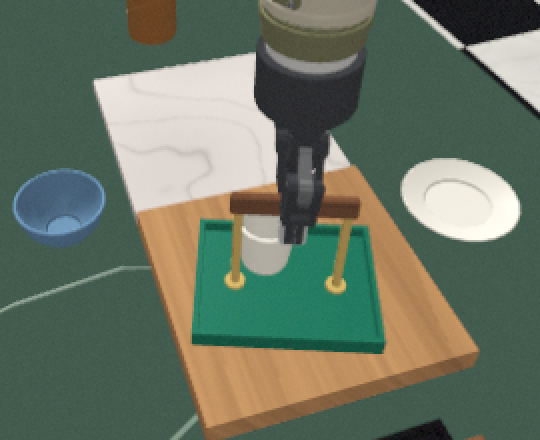

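The fingers straddle the bar at about (300,205) in the crop, centred along it and clear of the cup. Closing.

Call:
drive_effector:
  increments:
    - [0, 0, 0, 0, 0, 0, 0.025]
    - [0, 0, 0, 0, 0, 0, 0.018]
    - [0, 0, 0, 0, 0, 0, 0]
    - [0, 0, 0, 0, 0, 0, 0]
    - [0, 0, 0, 0, 0, 0, 0]
    - [0, 0, 0, 0, 0, 0, 0]

```text
time: 4.12
position: [0.5433, -0.1752, 0.1222]
tcp_rot: [0.209, 0.978, 0.0, 0.001]
ft_force: [0.8, 2.3, 5.0]
grip_width: 0.0108
gripper_force: 62.8
```

Run:
```python
from workcell import arm
from h import *
to(.542,-.175,.121,65.8)
look(arm.camera("top"))
```

```text
t 4.125 pos [ 0.5433 -0.1752  0.1222] move [ 0.0013 -0.0003  0.0011] rot [0.0009 0.0016 0.0009] w 0.0108 f [0.8 2.3 5. ]
tray (array([ 560.7, -131.3]), array([ 32.9, 159.3]), 65.3)
slab (array([574.5,  74.7]), array([240.9, 240.2]), 85.8)
board+ (array([ 559.8, -119.7]), array([149.5, 240.8]), 85.8)Traceback (most recent call last):
  File "<stdin>", line 4, in <module>
  File "h.py", line 21, in look
    print("bar",rect(c,roi&(r-b>18)&(r<125)&(r>50)&(g<75),zt+.074))
                ~~~~^^^^^^^^^^^^^^^^^^^^^^^^^^^^^^^^^^^^^^^^^^^^^^
  File "h.py", line 11, in rect
    i=1+s[1:,4].argmax()
        ~~~~~~~~~~~~~~^^
ValueError: attempt to get argmax of an empty sequence
```

Gripped (10.8 mm, 63 N). Next I turn the tray square on the board, easing the light downward press by 1 mm.

Call:
drive_effector:
  increments:
    - [0, 0, -0.001, 0, 0, -0.02, 0]
    - [0, 0, 0, 0, 0, -0.045, 0]
    - [0, 0, 0, 0, 0, -0.06, 0]
    - [0, 0, 0, 0, 0, -0.06, 0]
    - [0, 0, 0, 0, 0, -0.06, 0]
    - [0, 0, 0, 0, 0, -0.06, 0]
    - [0, 0, 0, 0, 0, -0.03, 0]
    - [0, 0, 0, 0, 0, -0.015, 0]
    - [0, 0, 0, 0, 0, 0, 0]

```text
time: 5.3
position: [0.5424, -0.1757, 0.1222]
tcp_rot: [0.036, 0.999, -0.0, -0.0]
ft_force: [-1.1, -1.0, 0.5]
grip_width: 0.0106
gripper_force: 62.2
```

Run:
```python
from workcell import arm
from h import *
to(.5755,.0745,.122,85.8)
```

```text
t 5.3 pos [ 0.5424 -0.1757  0.1222] move [-0.0149  0.2519  0.    ] rot [-0.0006 -0.0003  0.0011] w 0.0106 f [-1.1 -1.   0.5]
```

Call:
drive_effector:
  increments:
    - [-0.0006, 0.008, 0, 0, 0, 0, 0]
    - [-0.001, 0.016, 0, 0, 0, 0, 0]
    - [-0.0012, 0.02, 0, 0, 0, 0, 0]
    - [-0.0012, 0.02, 0, 0, 0, 0, 0]
    - [-0.0012, 0.02, 0, 0, 0, 0, 0]
    - [-0.0012, 0.02, 0, 0, 0, 0, 0]
    - [-0.0012, 0.02, 0, 0, 0, 0, 0]
    - [-0.001, 0.016, 0, 0, 0, 0, 0]
    - [-0.0006, 0.01, 0, 0, 0, 0, 0]
    - [0, 0, 0, 0, 0, 0, 0]

```text
time: 6.55
position: [0.5625, -0.0249, 0.1222]
tcp_rot: [0.035, 0.999, 0.001, -0.0]
ft_force: [-1.2, 2.6, 2.3]
grip_width: 0.0109
gripper_force: 62.3
```

Run:
```python
from workcell import arm
from h import *
to(.5755,.0745,.122,85.8)
cv2.imwrite("pics/s2.png",arm.camera("side")["image"][100:340,160:450,::-1].repeat(2,0).repeat(2,1))
```

```text
t 6.55 pos [ 0.5625 -0.0249  0.1222] move [-0.006   0.1001  0.0004] rot [ 0.0018 -0.0004  0.0029] w 0.0109 f [-1.2  2.6  2.3]
```

View pics/s2.png

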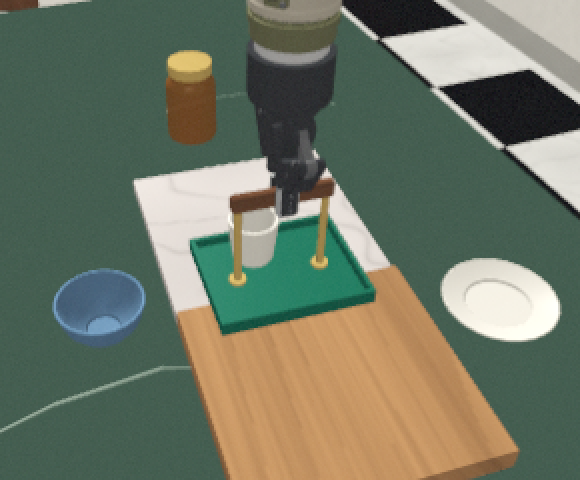

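The tray is straddling the step (seam at about y=300 in the crop), level and square, with the cup upright. I continue to the middle, then lower the 8 mm.

Call:
drive_effector:
  increments:
    - [-0.0006, 0.01, 0, 0, 0, 0, 0]
    - [-0.001, 0.018, 0, 0, 0, 0, 0]
    - [-0.001, 0.02, 0, 0, 0, 0, 0]
    - [-0.001, 0.02, 0, 0, 0, 0, 0]
    - [-0.001, 0.016, 0, 0, 0, 0, 0]
    - [-0.0008, 0.01, 0, 0, 0, 0, 0]
    - [-0.0006, 0.006, 0, 0, 0, 0, 0]
    - [0, 0, 0.002, 0, 0, 0, 0]
    - [0, 0, 0.002, 0, 0, 0, 0]
    - [0, 0, 0.002, 0, 0, 0, 0]

```text
time: 7.85
position: [0.5756, 0.0724, 0.1161]
tcp_rot: [0.036, 0.999, -0.0, -0.0]
ft_force: [-0.5, -0.4, -6.2]
grip_width: 0.0112
gripper_force: 61.3
```

Call:
drive_effector:
  increments:
    - [0, 0, 0.001, 0, 0, 0, 0]
    - [0, 0, 0.0006, 0, 0, 0, 0]
    - [0, 0, 0, 0, 0, 0, 0]

```text
time: 8.22
position: [0.5757, 0.0728, 0.1147]
tcp_rot: [0.036, 0.999, 0.0, 0.0]
ft_force: [-0.1, 0.2, -5.6]
grip_width: 0.0108
gripper_force: 61.3
```

Run:
```python
from workcell import arm
from h import *
to(.5755,.0745,.1142,85.8)
cv2.imwrite("pics/s3.png",arm.camera("side")["image"][100:300,160:430,::-1].repeat(2,0).repeat(2,1))
```

```text
t 8.225 pos [0.5757 0.0728 0.1147] move [0.0003 0.0017 0.0005] rot [0.0001 0.0001 0.0013] w 0.0108 f [-0.1  0.2 -5.6]
```

View pics/s3.png

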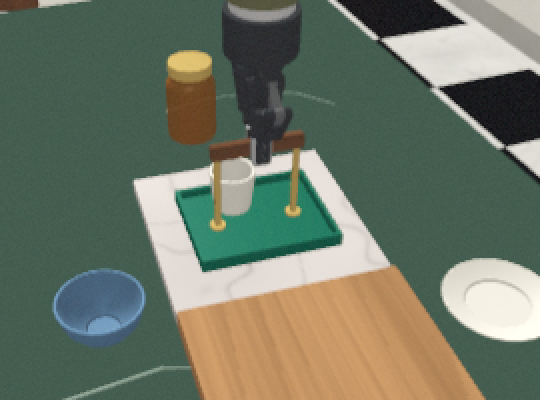

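The tray is centred and square on the slab with the cup upright, but it still hangs about 1 mm up (−5.6 N). I lower it until contact.

Call:
drive_effector:
  increments:
    - [0, 0, 0.0005, 0, 0, 0, 0]
    - [0, 0, 0, 0, 0, 0, 0]

```text
time: 8.52
position: [0.5758, 0.0729, 0.1143]
tcp_rot: [0.036, 0.999, 0.0, 0.0]
ft_force: [-0.3, -0.1, -5.4]
grip_width: 0.011
gripper_force: 61.4
```

Call:
drive_effector:
  increments:
    - [0, 0, 0.0005, 0, 0, 0, 0]
    - [0, 0, 0, 0, 0, 0, 0]

```text
time: 8.78
position: [0.5758, 0.073, 0.1142]
tcp_rot: [0.036, 0.999, 0.0, 0.0]
ft_force: [-2.0, 0.2, -0.7]
grip_width: 0.0108
gripper_force: 62.0
```

Contact made. I open the fingers gradually to about 40 mm, then retreat straight up.

Call:
drive_effector:
  increments:
    - [0, 0, 0.0003, 0, 0, 0, 0]
    - [0, 0, 0, 0, 0, 0, 0.014]
    - [0, 0, 0, 0, 0, 0, 0.02]
    - [0, 0, 0, 0, 0, 0, 0.03]
    - [0, 0, 0, 0, 0, 0, 0.04]
    - [0, 0, 0, 0, 0, 0, 0.045]
    - [0, 0, 0, 0, 0, 0, 0.045]

```text
time: 9.65
position: [0.5757, 0.0729, 0.1134]
tcp_rot: [0.036, 0.999, 0.0, 0.0]
ft_force: [-0.7, -0.6, 0.2]
grip_width: 0.0448
gripper_force: 0.0
```

Call:
drive_effector:
  increments:
    - [0, 0, -0.01, 0, 0, 0, 0.045]
    - [0, 0, -0.02, 0, 0, 0, 0.045]
    - [0, 0, -0.03, 0, 0, 0, 0.045]
    - [0, 0, -0.03, 0, 0, 0, 0.045]
    - [0, 0, -0.03, 0, 0, 0, 0.045]
    - [0, -0.05, 0, 0, 0, 0, 0.045]
    - [0, -0.06, 0, 0, 0, 0, 0.045]
    - [0, -0.06, 0, 0, 0, 0, 0.045]
    - [0, -0.06, 0, 0, 0, 0, 0.045]
    - [0, 0, 0, 0, 0, 0, 0.045]

```text
time: 10.9
position: [0.5589, -0.1608, 0.2339]
tcp_rot: [0.039, 0.999, -0.001, 0.001]
ft_force: [-0.4, 0.1, -0.5]
grip_width: 0.0451
gripper_force: 0.0
```

Run:
```python
from workcell import arm
from h import *
c=arm.camera("top"); s=arm.camera("side")
cv2.imwrite("pics/end.png",np.hstack([c["image"][110:290,180:480,::-1],s["image"][110:290,160:460,::-1]]))
look(c,.032)
```

```text
tray (array([573.9,  72.4]), array([126.9, 158.4]), 85.9)
slab (array([574.5,  74.7]), array([240.9, 240.2]), 85.8)
board+ (array([ 560.7, -106.8]), array([123.9, 241.2]), 85.6)
bar (array([578.4,  71.2]), array([  8.4, 105.8]), 84.4)
```

View pics/end.png

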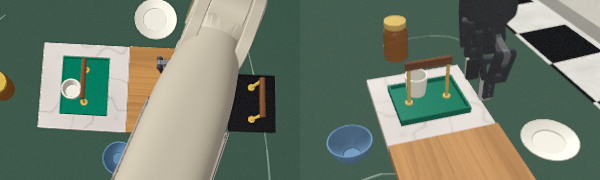

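The tray is about 2 mm from the slab centre and square to 0.1°. The cup is upright, the gripper is clear, and the black tray hasn't moved.

```bash
python3 -c "
from workcell import arm
print(arm.sign_off())"
```

```text
the job is handed in; nothing more can be done
None
```

I slid the green tray over the step to about 2 mm from the slab's middle, square to about 0.1°, with the cup upright, the black tray where it was and the gripper released; the job is handed in, though sign-off returned no verdict.

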